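Put three workpieces into their own marking nests

TASK

The three steel workpieces on the marking plate stand in the wrong nests: move them around until each stands upright near the middle of the nest of its own outline (round in round, square in square, long in long and lying along it). Every nest is taken, so park a piece on the empty rubber pad on the way; set pieces down rather than dropping them, never tip one over or put one on the bare plate or table, and leave the plug gauge and the small metal tin where they stand.

Things in the scene. Friction and masses are not known exactly. Their poses are not given: they have to be found in the camera images.
- round_part: Round stepped steel workpiece: a flange 48 mm in diameter and 10 mm high with a boss 34 mm in diameter on it, 42 mm high in all; grip it by the boss. At the start it stands in the square nest. Loose, about 0.2 to 0.45 kg. Origin: centre of the underside, z up.
- square_part: Square steel block, 36 x 36 mm and 40 mm high, sides along its x and y. At the start it stands in the long nest. Loose, about 0.2 to 0.45 kg. Origin: centre of the underside, z up.
- long_part: Long steel block, 62 mm along its x, 24 mm along its y, 40 mm high. At the start it stands in the round nest. Loose, about 0.2 to 0.45 kg. Origin: centre of the underside, z up.
- round_nest: Shallow round nest, 90 mm outside and 82 mm inside diameter, black floor 5 mm thick, grey rim 6 mm higher than the floor (11 mm high in all). Origin: centre of its underside. Its underside stands on a 12 mm thick drilled aluminium plate, so its origin is at z = 12 mm. Fixed; turned and placed anew at every start.
- square_nest: Shallow square nest, 86 mm outside and 78 mm inside, sides along its x and y, black floor 5 mm thick, grey rim 6 mm higher than the floor. Origin: centre of its underside. Its underside stands on a 12 mm thick drilled aluminium plate, so its origin is at z = 12 mm. Fixed; turned and placed anew at every start.
- long_nest: Shallow oblong nest, outside 110 mm along its x and 66 mm along its y, inside 102 x 58 mm, black floor 5 mm thick, grey rim 6 mm higher than the floor. Origin: centre of its underside. Its underside stands on a 12 mm thick drilled aluminium plate, so its origin is at z = 12 mm. Fixed; turned and placed anew at every start.
- pad: Flat dark rubber pad without a rim, 100 x 100 mm, 5 mm thick, empty at the start. Origin: centre of its underside. Its underside stands on a 12 mm thick drilled aluminium plate, so its origin is at z = 12 mm. Fixed; turned and placed anew at every start.
- gauge: Bystander: dark steel plug gauge standing upright on the plate, foot 32 mm across, 60 mm high. Origin: centre of its underside. Loose; not to be shifted or knocked over.
- tin: Bystander: small open round aluminium tin, 48 mm across, 35 mm high, on the plate. Origin: centre of its underside. Loose; not to be shifted.
Things that resemble listed ones, but are neither listed nor needed, are in the scene too. Leave any pink look-alike of the square_part alone. What is shaped like the long_part but pink is not meant.

How it is judged (in metres and radians):
On the way:
1. one of the workpieces stands upright on the rubber pad, let go (((horizontal distance between round_part and pad below 0.05 m and z of round_part in the frame of pad between 0.002 and 0.0085 m and angle between round_part's own z axis and vertical below 0.08 rad and linear speed of round_part below 0.03 m/s and contact force between round_part and the fingers below 0.1 N) or (horizontal distance between square_part and pad below 0.05 m and z of square_part in the frame of pad between 0.002 and 0.0085 m and angle between square_part's own z axis and vertical below 0.08 rad and linear speed of square_part below 0.03 m/s and contact force between square_part and the fingers below 0.1 N) or (horizontal distance between long_part and pad below 0.05 m and z of long_part in the frame of pad between 0.002 and 0.0085 m and angle between long_part's own z axis and vertical below 0.08 rad and linear speed of long_part below 0.03 m/s and contact force between long_part and the fingers below 0.1 N))), for 0.2 s.
At the end, for the whole second after the job is handed in: Each workpiece stands upright (within 0.08 rad) and at rest on the floor of the nest of its own outline, its centre within 15 mm of the nest's centre, the long block within 0.35 rad of the nest's length (horizontal distance between round_part and round_nest below 0.015 m and z of round_part in the frame of round_nest between 0.002 and 0.0085 m and angle between each of round_part, square_part, long_part's own z axis and vertical below 0.08 rad and linear speed of each of round_part, square_part, long_part below 0.03 m/s and horizontal distance between square_part and square_nest below 0.015 m and z of square_part in the frame of square_nest between 0.002 and 0.0085 m and horizontal distance between long_part and long_nest below 0.015 m and z of long_part in the frame of long_nest between 0.002 and 0.0085 m and angle between the x axis of long_part and the x axis of long_nest, either way round below 0.35 rad); the robot touches nothing.
It fails at once if a workpiece is put on the bare plate or table (height (world z) of any of round_part, square_part, long_part below 0.0145 m).
It fails at once if a workpiece is tipped over (by more than 0.6 rad) (angle between any of round_part, square_part, long_part's own z axis and vertical above 0.6 rad).
It fails at once if a workpiece is dropped: it comes down on its place faster than 0.6 m/s ((height (world z) of round_part below 0.03 m and linear speed of round_part above 0.6 m/s) or (height (world z) of square_part below 0.03 m and linear speed of square_part above 0.6 m/s) or (height (world z) of long_part below 0.03 m and linear speed of long_part above 0.6 m/s)).
It fails at once if the gauge or the tin is shifted by more than 20 mm or tipped (distance of any of gauge, tin from where it was at the start of the episode above 0.02 m or angle between any of gauge, tin's own z axis and vertical above 0.3 rad).
It also fails if it takes over 112 s, if anything falls off the work surface, if the arm or the gripper's body presses on something with over 40 N, if the wrist force passes 120 N, or if a joint passes its speed limit or range.

ROBOT

A 7-joint arm with a two-finger parallel gripper is mounted at the origin on the work surface. World frame = base frame: x ahead of the robot, y to its left, z up, the work surface at z = 0. Lengths are in mm, angles in degrees, forces in N, time in s.
With the tool pointing down it reaches from about 350 to 900 mm from the base axis. Payload 8.1 kg.
Tool frame: the origin (TCP) lies midway between the tips of the shut fingers; the grasp point (between the pads) lies 19 mm behind it (manip.pinch_z is the distance from the TCP to the grasp point, in mm); z points along the fingers, y is the line along which they close (so a half turn about z gives the same grasp; the last joint's range is limited). The gripper opens to 92 mm and grips with 3 to 60 N. Pads are 19 mm wide; open, the fingers measure 130 mm over their backs; the gripper's body (75 mm by 190 mm) begins 47 mm behind the grasp point.
Start: joints at [-75.55, 24.895, 1.432, 90.138, -0.665, 64.973, -4.303], TCP at [217.154, 586.076, 226.742] pointing down, gripper open.
Joint ranges: [-149.89, 149.89], [-25.12, 119.58], [-72.63, 75.52], [4.76, 147.25], [-75.54, 255.54], [6.69, 114.76], [-157.13, 157.13]. Speed limits (degrees/s): [127.2, 127.2, 172.46, 172.46, 180, 180, 180].

INTERFACE

Orientations are given as [roll, pitch, yaw] about the fixed x, y, z axes, in that order (R = Rz(yaw) Ry(pitch) Rx(roll)).
In Python, from cell import manip, viewer, order gives the robot as it stands. The module is installed in compiled form; this text tells all that it offers.
- The arm moves only by the tool play_rows, never from a script. Its argument "moves" is a list of rows, each a list of 3 entries, a list of its own where there are three numbers: the shift along the tool's x, y, z in cm, then the turn, a rotation vector about the tool's x, y, z in degrees, then the opening, from -1 (shut) to 1 (fully open). A call has 1 to 20 rows; each row shifts and turns the commanded pose from where the row before left it, along the tool's axes as they then stand; what a row does not reach is not made up. A row lasts 1/10 s, in which the tool goes at most 50 mm and 8.59 degrees, less where a joint would pass 70% of its speed; a pose out of reach is approached as far as the arm can. A call with a gripper value outside its range is refused whole. The fingers move at their own pace and stop on an object; "squeeze" is the grip in N (left out, the last holds). Time passes only in rows, so rows that do not move let the fingers close. It gives the time, the measured TCP pose, the force, the opening and the grip force at its end, in the units of the state.
- manip.read_state(): the state, without advancing time (a new reading comes with each control period).
- viewer.get_image(name): name is "scene" or "top" or "wrist"; returns a dict with "frame" (480x640x3 uint8, blue, green, red), "mtx" (3x3 intrinsics, pixels), "extrinsics" (4x4, takes a point from world to camera coordinates). Camera axes: x right, y up, looking along -z (the intrinsics and any distortion apply to the point x, -y, -z); pixel columns grow to the right and rows downward; lengths in mm; the calibration is good to about 2 mm. A picture is of the moment at which its call begins. There is no depth.
- order.job_done(): hands the job in; it is judged then, once.
The state is a dict: "time": time; "joints": joint angles; "dq": joint speeds; "tau": joint torques, N m; "eef_pos": TCP position; "tcp_rot": TCP orientation; "ft_force": force on the tool from outside, world axes, zero at the start; "ft_torque": the same for the moment, N m; "opening": finger opening in mm; "grasp_force": force on a finger pad.
Only numpy, scipy, OpenCV 4.12 (cv2) and the standard library are available. Lean on these libraries where they do the work, as an engineer would, in place of code of your own. Each camera call takes 0.05 s, during which the arm holds its last target. There are 200 camera calls.

## Working session

There is one attempt and no reset: what is moved stays moved. The work goes in short steps, Python scripts to look and compute and a tool call to move; the robot and the scene stay as the last step left them, time stands still between calls to the robot, and variables do not carry over. Pictures are saved under pics/ and viewed, at most 14 in all, crops included, and the job is handed in when it is done.

Besides the shell and the picture viewer there is one more tool, called after "Request:" in YAML: its name, and indented under it one key for each argument. play_rows: Moves the arm, as the interface text tells. Its arguments: {"type":"object","properties":{"moves":{"type":"array","items":{"type":"array"}},"squeeze":{"type":"number"}},"required":["moves"]}

```bash
mkdir -p pics
python3 - <<'E'
from cell import manip, viewer
import cv2
s=manip.read_state()
for k in s: print(k,s[k])
for n in ("top","scene"):
    d=viewer.get_image(n); cv2.imwrite(f"pics/{n}0.png",d["frame"]); print(n,d["mtx"],d["extrinsics"],[k for k in d])
print(manip.pinch_z)
E
```

```text
time 0.0
joints [-75.55040462  24.93686162   1.43155038  90.18814572  -0.66358262
  64.97238384  -4.30198805]
dq [ 0.03004587 -0.05078697 -0.07602957 -0.00404315 -0.04998084 -0.02347012
  0.06704145]
tau [-6.94363353e-04 -6.67840576e+01  9.84433182e-01 -3.14451098e+01
 -6.06385432e-02  4.33255406e-02  1.65786801e-04]
eef_pos [217.01523814 585.58375369 225.9471198 ]
tcp_rot [-1.79911388e+02  9.35573009e-03  1.59668606e+02]
ft_force [-0.17672566 -1.09707064  0.307775  ]
ft_torque [ 0.00331067 -0.0086332  -0.02901816]
grasp_force 0.0
opening 91.51836797411421
top [[516.90243609   0.         313.95116695]
 [  0.         516.90243609 233.74134608]
 [  0.           0.           1.        ]] [[ 2.23889589e-02 -9.99394958e-01  2.66167686e-02 -2.17064825e+01]
 [ 9.91165647e-01  2.56701226e-02  1.30121888e-01 -5.57510193e+02]
 [-1.30726414e-01  2.34683330e-02  9.91140677e-01 -8.72218654e+02]
 [ 0.00000000e+00  0.00000000e+00  0.00000000e+00  1.00000000e+00]] ['frame', 'mtx', 'extrinsics']
scene [[603.58388483   0.         317.06063997]
 [  0.         603.58388483 243.49700014]
 [  0.           0.           1.        ]] [[-1.65847812e-01  9.86030745e-01  1.54231396e-02  7.47227023e+01]
 [-7.04265478e-01 -1.29374258e-01  6.98049023e-01  3.82129755e+02]
 [ 6.90293155e-01  1.04907918e-01  7.15883851e-01 -1.42451567e+03]
 [ 0.00000000e+00  0.00000000e+00  0.00000000e+00  1.00000000e+00]] ['frame', 'mtx', 'extrinsics']
18.8
```

View pics/top0.png

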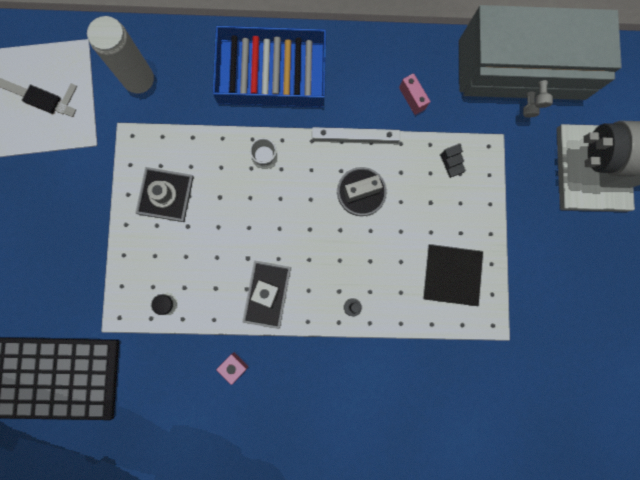

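View pics/scene0.png

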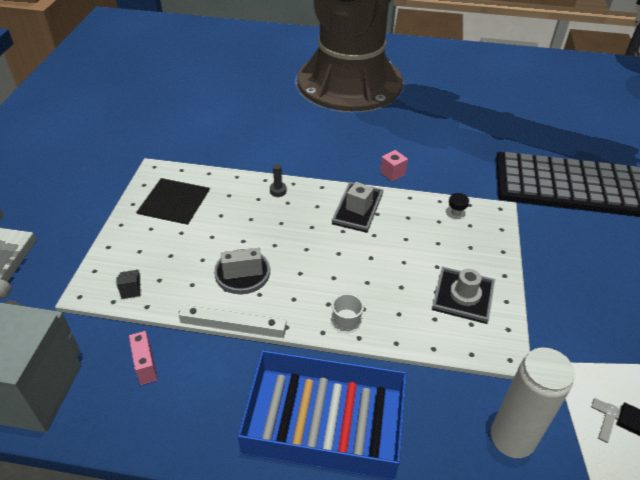

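The top view shows the round part at (161,193) in the square nest, the long part at (362,190) in the round nest and the square part at (265,294) in the long nest. The pad is at (454,275), the gauge at (353,307) and the tin at (263,152). The scene view agrees. Next I'll measure them.

```bash
cat > h.py <<'E'
import cv2, numpy as np
from cell import manip, viewer
def grab(n):
    d=viewer.get_image(n); return d["frame"],d["mtx"],d["extrinsics"]
def ray(K,E,px,z):
    px=np.atleast_2d(np.asarray(px,float)); R,t=E[:3,:3],E[:3,3]
    c=-R.T@t
    v=np.c_[(px[:,0]-K[0,2])/K[0,0],-(px[:,1]-K[1,2])/K[1,1],-np.ones(len(px))]@R
    return c+v*((z-c[2])/v[:,2])[:,None]
def rect(P):
    (c,(w,h),a)=cv2.minAreaRect(P[:,:2].astype(np.float32))
    if w<h: w,h,a=h,w,a+90
    return np.round([*c,w,h,(a+90)%180-90],1)   # centre, long, short, angle of long side in world
E
python3 - <<'E'
from h import *
f,K,E=grab("top"); g=cv2.cvtColor(f,cv2.COLOR_BGR2GRAY)
C={"sq_nest":(165,194,35),"rd_nest":(362,191,33),"lg_nest":(267,294,42),"pad":(454,275,42),"gauge":(353,307,16),"tin":(263,152,20)}
tiles=[]
for n,(u,v,r) in C.items():
    c=g[v-r:v+r,u-r:u+r]
    m=(c<140).astype(np.uint8)
    cs,_=cv2.findContours(m,cv2.RETR_EXTERNAL,cv2.CHAIN_APPROX_NONE)
    k=max(cs,key=cv2.contourArea)
    P=ray(K,E,k[:,0]+[u-r,v-r],18 if 'nest' in n else 17)
    print(n,rect(P),cv2.minEnclosingCircle(P[:,:2].astype(np.float32)))
    t=cv2.resize(f[v-r:v+r,u-r:u+r],(260,260),interpolation=cv2.INTER_NEAREST); tiles.append(t)
    if 'nest' in n:
        for th in(110,130,150,170):
            fill=np.zeros_like(m); cv2.drawContours(fill,[k],-1,1,-1); fill=cv2.erode(fill,np.ones((9,9),np.uint8))
            b=((c>th)&(fill>0)).astype(np.uint8)
            cs,_=cv2.findContours(b,cv2.RETR_EXTERNAL,cv2.CHAIN_APPROX_NONE)
            if not cs: continue
            kk=max(cs,key=cv2.contourArea)
            print("  part",th,rect(ray(K,E,kk[:,0]+[u-r,v-r],57)),cv2.boundingRect(kk))
cv2.imwrite("pics/m.png",np.vstack([np.hstack(tiles[:3]),np.hstack(tiles[3:])]))
E
```

```text
sq_nest [624.3 260.3  91.5  88.2  81.6] ((625.6651000976562, 261.3056640625), 60.9112548828125)
  part 110 [618.4 256.6  46.6  43.9 -88.4] (18, 22, 28, 26)
  part 130 [618.4 257.3  44.5  44.3 -86.7] (18, 22, 27, 26)
  part 150 [621.7 260.1  30.5  17.8 -36.2] (20, 23, 16, 17)
rd_nest [640.4 -93.2  90.7  89.1 -17.2] ((640.1820678710938, -92.51866149902344), 46.015625)
  part 110 [641.  -90.4  57.8  23.4 -69.8] (16, 19, 36, 21)
  part 130 [640.9 -90.8  57.3  22.2 -70.6] (17, 19, 35, 20)
  part 150 [641.  -91.2  56.2  19.5 -69.8] (18, 20, 33, 19)
lg_nest [450.9  76.3 109.5  74.   -8.7] ((450.5526123046875, 71.37969207763672), 62.56828308105469)
  part 110 [451.4  74.3  35.8  35.5  70.5] (27, 29, 26, 26)
  part 130 [451.4  74.4  35.   34.5  70.4] (27, 29, 25, 26)
  part 150 [451.4  74.3  33.5  33.3 -20.1] (27, 29, 25, 26)
  part 170 [451.2  74.5  31.7  31.7  69.7] (27, 30, 24, 24)
pad [ 493.1 -259.5  101.6  100.8   84.1] ((492.9546203613281, -259.394287109375), 69.10888671875)
gauge [431.7 -78.9  31.7  31.3 -62.5] ((431.4991149902344, -79.07655334472656), 16.337387084960938)
tin [706.2  86.9  54.7  45.7   1.8] ((705.33740234375, 86.72565460205078), 28.96237564086914)
```

View pics/m.png

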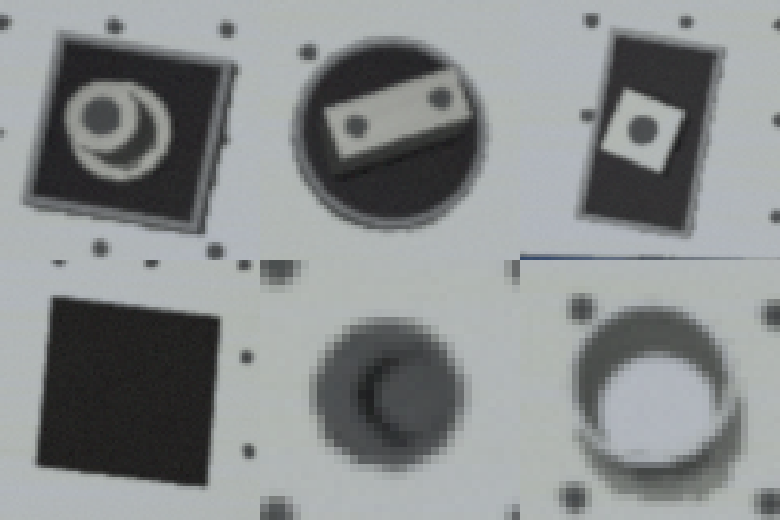

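The crops show the long nest's outline merged with a drilled hole, so I'll redo it from its corners. The round part's flange is centred near tile (118,131) and its boss top near (102,115).

```bash
cat >> h.py <<'E'
def plan(x,y,yaw,z):
    s=manip.read_state(); p=np.array(s["eef_pos"]); q=s["tcp_rot"][2]
    dy=(yaw-q+180)%360-180; a=np.radians(yaw); d=np.array([x,y,z])-p
    print(f"t={s['time']:.1f} pos {np.round(p,1)} yaw {q:.1f} J {np.round(s['joints'],0)} F {np.round(s['ft_force'],1)} open {s['opening']:.1f} grip {s['grasp_force']:.1f}")
    print(f"turn z {-dy:.1f} ({abs(dy)/8:.1f} rows); then cm x {(d[0]*np.cos(a)+d[1]*np.sin(a))/10:.2f} y {(d[0]*np.sin(a)-d[1]*np.cos(a))/10:.2f} z {-d[2]/10:.2f}")
E
python3 - <<'E'
from h import *
f,K,E=grab("top")
T=lambda q,o,s:np.array(q,float)*s+o
q=T([(92,30),(203,48),(170,236),(57,214)],[225,252],84/260)-.5
P=ray(K,E,q,21); print("long nest",rect(P),P.mean(0))
print("flange",ray(K,E,T([(118,131)],[130,159],70/260)-.5,27))
print("boss",ray(K,E,T([(102,115)],[130,159],70/260)-.5,59))
plan(641,-91,110,150)
E
```

```text
long nest [450.9  72.2 107.5  64.9  -8.3] [451.13510174  72.05050459  21.        ]
flange [[623.9082645  265.12503029  27.        ]]
boss [[624.74684512 264.07659854  59.        ]]
t=0.2 pos [217.1 585.8 226.3] yaw 159.7 J [-76.  25.   1.  90.  -1.  65.  -4.] F [-0.4 -0.  -0.1] open 91.7 grip 0.0
turn z 49.7 (6.2 rows); then cm x -78.10 y 16.69 z 7.63
```

Request:
play_rows:
  moves:
    - [[0,0,0],[0,0,7.1],1]
    - [[0,0,0],[0,0,7.1],1]
    - [[0,0,0],[0,0,7.1],1]
    - [[0,0,0],[0,0,7.1],1]
    - [[0,0,0],[0,0,7.1],1]
    - [[0,0,0],[0,0,7.1],1]
    - [[0,0,0],[0,0,7.1],1]
    - [[-4,0.85,0],[0,0,0],1]
    - [[-4,0.85,0],[0,0,0],1]
    - [[-4,0.85,0],[0,0,0],1]
    - [[-4,0.85,0],[0,0,0],1]
    - [[-4,0.85,0],[0,0,0],1]
    - [[-4,0.85,0],[0,0,0],1]
    - [[-4,0.85,0],[0,0,0],1]
    - [[-4,0.85,0],[0,0,0],1]
    - [[-4,0.85,0],[0,0,0],1]
    - [[-4,0.85,0],[0,0,0],1]
    - [[-4,0.85,0],[0,0,0],1]
    - [[-4,0.85,0],[0,0,0],1]
    - [[-4,0.85,0],[0,0,0],1]
  squeeze: 25

```text
time: 2.2
eef_pos: [499.1, 133.6, 226.8]
tcp_rot: [180.0, -0.0, 110.0]
ft_force: [0.7, 0.2, 0.5]
opening: 92.0
grasp_force: 0.0
```

```bash
python3 -c "
from h import *
plan(641,-91,110,120)"
```

```text
t=2.2 pos [499.1 133.6 226.8] yaw 110.0 J [-41.  15.  25. 107.  -7.  60.   7.] F [0.7 0.2 0.5] open 92.0 grip 0.0
turn z -0.0 (0.0 rows); then cm x -25.96 y 5.65 z 10.68
```

Request:
play_rows:
  moves:
    - [[-3.7,0.8,1],[0,0,0],1]
    - [[-3.7,0.8,1],[0,0,0],1]
    - [[-3.7,0.8,1],[0,0,0],1]
    - [[-3.7,0.8,1],[0,0,0],1]
    - [[-3.7,0.8,1],[0,0,0],1]
    - [[-3.7,0.8,1],[0,0,0],1]
    - [[-3.7,0.8,1],[0,0,0],1]
    - [[0,0,0],[0,0,0],1]
    - [[0,0,0],[0,0,0],1]

```text
time: 3.1
eef_pos: [639.4, -90.3, 156.0]
tcp_rot: [-179.9, -0.0, 109.9]
ft_force: [-0.4, 0.4, 0.7]
opening: 91.6
grasp_force: 0.0
```

```bash
python3 -c "
from h import *
plan(641,-91,110,28)
f,K,E=grab('wrist'); cv2.imwrite('pics/w1.png',f)
p=np.array(manip.read_state()['eef_pos'])
for P in ([641,-91,57],[641+31*np.cos(np.radians(110)),-91+31*np.sin(np.radians(110)),57]):
  c=E[:3,:3]@P+E[:3,3]; print(K[0,0]*c[0]/-c[2]+K[0,2],K[1,1]*-c[1]/-c[2]+K[1,2])
"
```

```text
t=3.1 pos [639.4 -90.3 156. ] yaw 109.9 J [-14.  32.  27.  93. -16.  59.  37.] F [-0.4  0.4  0.7] open 91.6 grip 0.0
turn z -0.1 (0.0 rows); then cm x -0.12 y 0.13 z 12.80
320.6547043052029 240.35083088483213
320.60978993878723 201.0074376662382
```

View pics/w1.png

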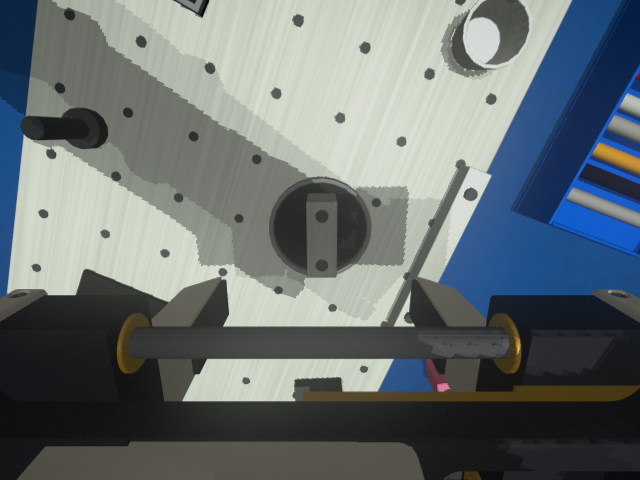

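The wrist view shows the long part lined up with the fingers, centred near (321,237) against a predicted (321,240). I'll descend and grip.

Request:
play_rows:
  moves:
    - [[-0.1,0.1,2.5],[0,0,0],1]
    - [[0,0,2.5],[0,0,0],1]
    - [[0,0,2.5],[0,0,0],1]
    - [[0,0,2.5],[0,0,0],1]
    - [[0,0,1.8],[0,0,0],1]
    - [[0,0,1],[0,0,0],1]
    - [[0,0,0],[0,0,0],1]
    - [[0,0,0],[0,0,0],-1]
    - [[0,0,0],[0,0,0],-1]
    - [[0,0,0],[0,0,0],-1]
    - [[0,0,0],[0,0,0],-1]
    - [[0,0,0],[0,0,0],-1]
    - [[0,0,0],[0,0,0],-1]
    - [[0,0,0],[0,0,0],-1]
    - [[0,0,0],[0,0,0],-1]
    - [[0,0,0],[0,0,0],-1]
    - [[0,0,0],[0,0,0],-1]

```text
time: 4.85
eef_pos: [641.0, -89.8, 28.7]
tcp_rot: [180.0, -0.0, 110.0]
ft_force: [0.4, 0.5, 0.1]
opening: 23.6
grasp_force: 25.0
```

```bash
python3 -c "
from h import *
plan(493,-259,110,120)"
```

```text
t=4.8 pos [641.  -89.8  28.7] yaw 110.0 J [-11.  40.  23.  99. -21.  45.  41.] F [0.4 0.5 0.1] open 23.6 grip 25.0
turn z -0.0 (0.0 rows); then cm x -10.84 y -19.69 z -9.13
```

Request:
play_rows:
  moves:
    - [[0,0,-1],[0,0,0],-1]
    - [[0,0,-2],[0,0,0],-1]
    - [[0,0,-2.5],[0,0,0],-1]
    - [[0,0,-1.5],[0,0,0],-1]
    - [[-1,-1.8,0],[0,0,0],-1]
    - [[-1.6,-2.9,0],[0,0,0],-1]
    - [[-1.6,-2.9,0],[0,0,0],-1]
    - [[-1.6,-2.9,0],[0,0,0],-1]
    - [[-1.6,-2.9,0],[0,0,0],-1]
    - [[-1.6,-2.9,0],[0,0,0],-1]
    - [[-1.4,-2.5,0],[0,0,0],-1]
    - [[-0.6,-1.1,0],[0,0,0],-1]
    - [[0,0,0],[0,0,0],-1]
    - [[0,0,0],[0,0,0],-1]

```text
time: 6.25
eef_pos: [492.0, -260.3, 98.6]
tcp_rot: [180.0, -0.0, 110.0]
ft_force: [0.1, 0.2, -3.6]
opening: 23.6
grasp_force: 25.0
```

```bash
python3 -c "
from h import *
plan(493,-259,110,29)"
```

```text
t=6.2 pos [ 492.  -260.3   98.6] yaw 110.0 J [  4.  28.  25. 110. -16.  46.  59.] F [ 0.1  0.2 -3.6] open 23.6 grip 25.0
turn z -0.0 (0.0 rows); then cm x 0.09 y 0.14 z 6.96
```

Request:
play_rows:
  moves:
    - [[0.1,0.1,1.5],[0,0,0],-1]
    - [[0,0,2],[0,0,0],-1]
    - [[0,0,1.5],[0,0,0],-1]
    - [[0,0,1],[0,0,0],-1]
    - [[0,0,0.6],[0,0,0],-1]
    - [[0,0,0.2],[0,0,0],-1]
    - [[0,0,0.1],[0,0,0],-1]
    - [[0,0,0],[0,0,0],-1]
    - [[0,0,0],[0,0,0],-1]

```text
time: 7.15
eef_pos: [492.4, -260.1, 30.2]
tcp_rot: [180.0, 0.0, 110.0]
ft_force: [0.2, -0.4, -3.1]
opening: 23.8
grasp_force: 25.0
```

Request:
play_rows:
  moves:
    - [[0,0,0.07],[0,0,0],-1]
    - [[0,0,0.06],[0,0,0],-1]
    - [[0,0,0],[0,0,0],-1]

```text
time: 7.45
eef_pos: [492.2, -260.0, 28.6]
tcp_rot: [180.0, 0.0, 110.0]
ft_force: [-0.2, 0.1, -0.4]
opening: 24.0
grasp_force: 25.0
```

Touched down. I'll release and rise.

Request:
play_rows:
  moves:
    - [[0,0,0],[0,0,0],-0.2]
    - [[0,0,0],[0,0,0],0.2]
    - [[0,0,0],[0,0,0],0.6]
    - [[0,0,0],[0,0,0],1]
    - [[0,0,0],[0,0,0],1]
    - [[0,0,0],[0,0,0],1]
    - [[0,0,0],[0,0,0],1]
    - [[0,0,-2],[0,0,0],1]
    - [[0,0,-3.5],[0,0,0],1]
    - [[0,0,-3.5],[0,0,0],1]
    - [[0,0,-2],[0,0,0],1]

```text
time: 8.55
eef_pos: [492.8, -260.6, 141.0]
tcp_rot: [179.9, 0.1, 109.9]
ft_force: [0.4, 0.4, 0.3]
opening: 92.2
grasp_force: 0.0
```

```bash
python3 -c "
from h import *
plan(624,265,110,138)"
```

```text
t=8.6 pos [ 492.8 -260.6  141. ] yaw 109.9 J [  2.  25.  27. 107. -14.  51.  57.] F [0.4 0.4 0.3] open 92.2 grip 0.0
turn z -0.1 (0.0 rows); then cm x 44.90 y 30.31 z 0.30
```

Request:
play_rows:
  moves:
    - [[2.8,1.9,0],[0,0,0],1]
    - [[2.8,1.9,0],[0,0,0],1]
    - [[2.8,1.9,0],[0,0,0],1]
    - [[2.8,1.9,0],[0,0,0],1]
    - [[2.8,1.9,0],[0,0,0],1]
    - [[2.8,1.9,0],[0,0,0],1]
    - [[2.8,1.9,0],[0,0,0],1]
    - [[2.8,1.9,0],[0,0,0],1]
    - [[2.8,1.9,0],[0,0,0],1]
    - [[2.8,1.9,0],[0,0,0],1]
    - [[2.8,1.9,0],[0,0,0],1]
    - [[2.8,1.9,0],[0,0,0],1]
    - [[2.8,1.9,0],[0,0,0],1]
    - [[2.8,1.9,0],[0,0,0],1]
    - [[2.8,1.9,0],[0,0,0],1]
    - [[2.8,1.9,0],[0,0,0],1]
    - [[0,0,0],[0,0,0],1]
    - [[0,0,0],[0,0,0],1]

```text
time: 10.35
eef_pos: [624.5, 265.6, 137.9]
tcp_rot: [-180.0, 0.0, 110.1]
ft_force: [0.1, -0.2, -0.1]
opening: 91.6
grasp_force: 0.0
```

```bash
python3 -c "
from h import *
plan(624.5,264.5,110,31)
f,K,E=grab('wrist'); cv2.imwrite('pics/w2.png',f)
for P in ([624.5,264.5,59],[624.5,264.5,27]):
  c=E[:3,:3]@P+E[:3,3]; print(K[0,0]*c[0]/-c[2]+K[0,2],K[1,1]*-c[1]/-c[2]+K[1,2])
"
```

```text
t=10.3 pos [624.5 265.6 137.9] yaw 110.1 J [-42.  35.  24.  89. -16.  59.   6.] F [ 0.1 -0.2 -0.1] open 91.6 grip 0.0
turn z 0.1 (0.0 rows); then cm x -0.10 y -0.03 z 10.69
318.4789308238348 248.45387959147507
318.54667029307376 235.6654388858608
```

View pics/w2.png

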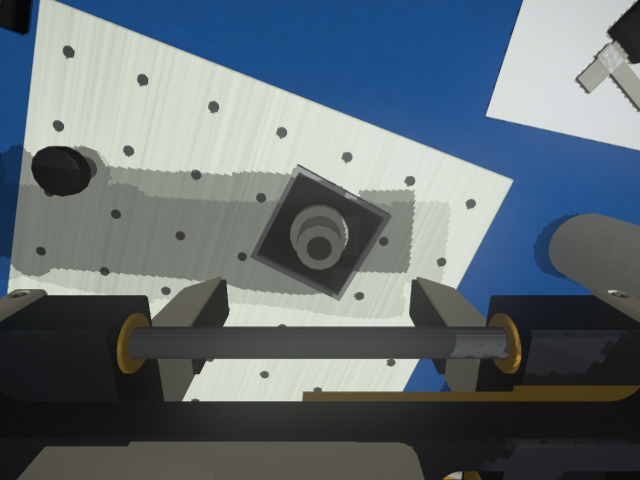

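The boss is centred at (319,247), as predicted, and the bottle at right, near (590,260), is about 170 mm away. I'll descend and grip.

Request:
play_rows:
  moves:
    - [[-0.1,0,2.5],[0,0,0],1]
    - [[0,0,2.5],[0,0,0],1]
    - [[0,0,2.5],[0,0,0],1]
    - [[0,0,2],[0,0,0],1]
    - [[0,0,1.2],[0,0,0],1]
    - [[0,0,0],[0,0,0],1]
    - [[0,0,0],[0,0,0],-1]
    - [[0,0,0],[0,0,0],-1]
    - [[0,0,0],[0,0,0],-1]
    - [[0,0,0],[0,0,0],-1]
    - [[0,0,0],[0,0,0],-1]
    - [[0,0,0],[0,0,0],-1]
    - [[0,0,0],[0,0,0],-1]
    - [[0,0,0],[0,0,0],-1]
    - [[0,0,0],[0,0,0],-1]
    - [[0,0,0],[0,0,0],-1]

```text
time: 12.0
eef_pos: [625.2, 264.1, 31.4]
tcp_rot: [180.0, -0.0, 110.0]
ft_force: [0.3, -0.1, 0.9]
opening: 33.2
grasp_force: 25.0
```

```bash
python3 -c "
from h import *
plan(640,-92.5,110,101)"
```

```text
t=12.0 pos [625.2 264.1  31.4] yaw 110.0 J [-40.  42.  21.  94. -19.  48.   8.] F [ 0.3 -0.1  0.9] open 33.2 grip 25.0
turn z -0.0 (0.0 rows); then cm x -34.01 y -10.80 z -6.96
```

Request:
play_rows:
  moves:
    - [[0,0,-1],[0,0,0],-1]
    - [[0,0,-2.5],[0,0,0],-1]
    - [[0,0,-2.5],[0,0,0],-1]
    - [[0,0,-1],[0,0,0],-1]
    - [[-1.5,-0.5,0],[0,0,0],-1]
    - [[-3,-0.95,0],[0,0,0],-1]
    - [[-3,-0.95,0],[0,0,0],-1]
    - [[-3,-0.95,0],[0,0,0],-1]
    - [[-3,-0.95,0],[0,0,0],-1]
    - [[-3,-0.95,0],[0,0,0],-1]
    - [[-3,-0.95,0],[0,0,0],-1]
    - [[-3,-0.95,0],[0,0,0],-1]
    - [[-3,-0.95,0],[0,0,0],-1]
    - [[-3,-0.95,0],[0,0,0],-1]
    - [[-3,-0.95,0],[0,0,0],-1]
    - [[-2.5,-0.8,0],[0,0,0],-1]
    - [[0,0,0],[0,0,0],-1]
    - [[0,0,0],[0,0,0],-1]

```text
time: 13.8
eef_pos: [638.3, -94.1, 100.2]
tcp_rot: [-179.9, -0.0, 109.8]
ft_force: [-0.0, 1.0, -3.8]
opening: 33.5
grasp_force: 25.0
```

```bash
python3 -c "
from h import *
plan(640,-92.5,110,31.4)"
```

```text
t=13.8 pos [638.3 -94.1 100.2] yaw 109.8 J [-11.  35.  23.  96. -16.  52.  38.] F [-0.   1.  -3.8] open 33.5 grip 25.0
turn z -0.2 (0.0 rows); then cm x 0.09 y 0.22 z 6.88
```

Request:
play_rows:
  moves:
    - [[0.1,0.2,1.5],[0,0,0],-1]
    - [[0,0,2],[0,0,0],-1]
    - [[0,0,1.5],[0,0,0],-1]
    - [[0,0,1],[0,0,0],-1]
    - [[0,0,0.5],[0,0,0],-1]
    - [[0,0,0.2],[0,0,0],-1]
    - [[0,0,0.1],[0,0,0],-1]
    - [[0,0,0.07],[0,0,0],-1]
    - [[0,0,0],[0,0,0],-1]

```text
time: 14.7
eef_pos: [641.6, -90.8, 33.2]
tcp_rot: [180.0, 0.0, 110.0]
ft_force: [-0.3, 0.0, -4.3]
opening: 33.0
grasp_force: 25.0
```

Request:
play_rows:
  moves:
    - [[0,0,0.1],[0,0,0],-1]
    - [[0,0,0.06],[0,0,0],-1]
    - [[0,0,0],[0,0,0],-1]

```text
time: 15.0
eef_pos: [641.5, -90.8, 31.4]
tcp_rot: [180.0, 0.0, 110.0]
ft_force: [-0.3, 0.3, -1.4]
opening: 33.4
grasp_force: 25.0
```

Request:
play_rows:
  moves:
    - [[0,0,0.03],[0,0,0],-1]
    - [[0,0,0],[0,0,0],-0.1]
    - [[0,0,0],[0,0,0],0.2]
    - [[0,0,0],[0,0,0],0.6]
    - [[0,0,0],[0,0,0],1]
    - [[0,0,0],[0,0,0],1]
    - [[0,0,0],[0,0,0],1]
    - [[0,0,-2],[0,0,0],1]
    - [[0,0,-3.5],[0,0,0],1]
    - [[0,0,-3.5],[0,0,0],1]
    - [[0,0,-2],[0,0,0],1]
    - [[0,0,0],[0,0,0],1]

```text
time: 16.2
eef_pos: [643.2, -91.3, 144.3]
tcp_rot: [179.7, 0.1, 110.0]
ft_force: [0.6, 0.3, -0.1]
opening: 91.9
grasp_force: 0.0
```

```bash
python3 -c "
from h import *
plan(451.3,74.3,70,138)"
```

```text
t=16.2 pos [643.2 -91.3 144.3] yaw 110.0 J [-12.  32.  24.  94. -15.  57.  37.] F [ 0.6  0.3 -0.1] open 91.9 grip 0.0
turn z 40.0 (5.0 rows); then cm x 8.99 y -23.70 z 0.63
```

Request:
play_rows:
  moves:
    - [[0,0,0],[0,0,8],1]
    - [[0,0,0],[0,0,8],1]
    - [[0,0,0],[0,0,8],1]
    - [[0,0,0],[0,0,8],1]
    - [[0,0,0],[0,0,8],1]
    - [[1,-2.65,0],[0,0,0],1]
    - [[1,-2.65,0],[0,0,0],1]
    - [[1,-2.65,0],[0,0,0],1]
    - [[1,-2.65,0],[0,0,0],1]
    - [[1,-2.65,0],[0,0,0],1]
    - [[1,-2.65,0],[0,0,0],1]
    - [[1,-2.65,0],[0,0,0],1]
    - [[1,-2.65,0],[0,0,0],1]
    - [[1,-2.5,0],[0,0,0],1]
    - [[0,0,0],[0,0,0],1]
    - [[0,0,0],[0,0,0],1]

```text
time: 17.8
eef_pos: [449.1, 75.3, 140.5]
tcp_rot: [-180.0, 0.0, 70.1]
ft_force: [0.2, -0.2, -0.4]
opening: 91.8
grasp_force: 0.0
```

```bash
python3 -c "
from h import *
plan(451.3,74.3,70,28)
f,K,E=grab('wrist'); cv2.imwrite('pics/w3.png',f)
for P in ([451.3,74.3,57],):
  c=E[:3,:3]@P+E[:3,3]; print(K[0,0]*c[0]/-c[2]+K[0,2],K[1,1]*-c[1]/-c[2]+K[1,2])
"
```

```text
t=17.8 pos [449.1  75.3 140.5] yaw 70.1 J [-46.  17.  38. 121. -14.  46. -20.] F [ 0.2 -0.2 -0.4] open 91.8 grip 0.0
turn z 0.1 (0.0 rows); then cm x -0.02 y 0.24 z 11.25
322.5041308712568 245.01527932837516
```

View pics/w3.png

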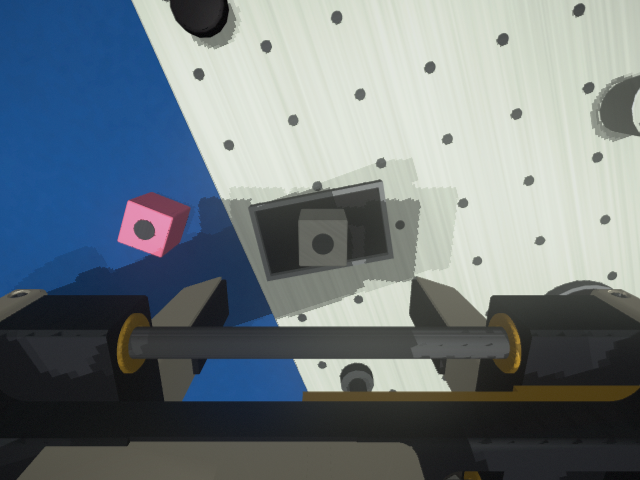

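The square block is centred at (323,244), as predicted, and the pink cube at (155,225) lies clear of the fingers.

Request:
play_rows:
  moves:
    - [[0,0.2,2.5],[0,0,0],1]
    - [[0,0,2.5],[0,0,0],1]
    - [[0,0,2.5],[0,0,0],1]
    - [[0,0,2.3],[0,0,0],1]
    - [[0,0,1.4],[0,0,0],1]
    - [[0,0,0],[0,0,0],1]
    - [[0,0,0],[0,0,0],-1]
    - [[0,0,0],[0,0,0],-1]
    - [[0,0,0],[0,0,0],-1]
    - [[0,0,0],[0,0,0],-1]
    - [[0,0,0],[0,0,0],-1]
    - [[0,0,0],[0,0,0],-1]
    - [[0,0,0],[0,0,0],-1]
    - [[0,0,0],[0,0,0],-1]
    - [[0,0,0],[0,0,0],-1]
    - [[0,0,0],[0,0,0],-1]

```text
time: 19.45
eef_pos: [451.4, 74.3, 28.9]
tcp_rot: [180.0, -0.0, 70.0]
ft_force: [-0.0, 0.6, 2.0]
opening: 36.0
grasp_force: 25.0
```

```bash
python3 -c "
from h import *
plan(625,261,70,98)"
```

```text
t=19.4 pos [451.4  74.3  28.9] yaw 70.0 J [-38.  28.  29. 126. -26.  31.  -9.] F [-0.   0.6  2. ] open 36.0 grip 25.0
turn z -0.0 (0.0 rows); then cm x 23.48 y 9.93 z -6.91
```

Request:
play_rows:
  moves:
    - [[0,0,-1],[0,0,0],-1]
    - [[0,0,-2.5],[0,0,0],-1]
    - [[0,0,-2.5],[0,0,0],-1]
    - [[0,0,-1],[0,0,0],-1]
    - [[1.3,0.55,0],[0,0,0],-1]
    - [[2.6,1.1,0],[0,0,0],-1]
    - [[2.6,1.1,0],[0,0,0],-1]
    - [[2.6,1.1,0],[0,0,0],-1]
    - [[2.6,1.1,0],[0,0,0],-1]
    - [[2.6,1.1,0],[0,0,0],-1]
    - [[2.6,1.1,0],[0,0,0],-1]
    - [[2.6,1.1,0],[0,0,0],-1]
    - [[2.6,1.1,0],[0,0,0],-1]
    - [[1.4,0.6,0],[0,0,0],-1]
    - [[0,0,0],[0,0,0],-1]
    - [[0,0,0],[0,0,0],-1]

```text
time: 21.05
eef_pos: [624.5, 261.0, 97.1]
tcp_rot: [-179.9, 0.1, 70.0]
ft_force: [0.3, 0.1, -2.6]
opening: 36.1
grasp_force: 25.0
```

```bash
python3 -c "
from h import *
plan(625,261,70,28.9)"
```

```text
t=21.1 pos [624.5 261.   97.1] yaw 70.0 J [-47.  40.  33.  92. -24.  56. -27.] F [ 0.3  0.1 -2.6] open 36.1 grip 25.0
turn z -0.0 (0.0 rows); then cm x 0.02 y 0.05 z 6.82
```

Request:
play_rows:
  moves:
    - [[0,0.05,1.5],[0,0,0],-1]
    - [[0,0,2],[0,0,0],-1]
    - [[0,0,1.5],[0,0,0],-1]
    - [[0,0,1],[0,0,0],-1]
    - [[0,0,0.5],[0,0,0],-1]
    - [[0,0,0.2],[0,0,0],-1]
    - [[0,0,0.1],[0,0,0],-1]
    - [[0,0,0],[0,0,0],-1]
    - [[0,0,0],[0,0,0],-1]

```text
time: 21.95
eef_pos: [626.2, 261.0, 31.5]
tcp_rot: [180.0, -0.0, 70.0]
ft_force: [0.1, 0.3, -3.3]
opening: 35.9
grasp_force: 25.0
```

Request:
play_rows:
  moves:
    - [[0,0,0.12],[0,0,0],-1]
    - [[0,0,0.1],[0,0,0],-1]
    - [[0,0,0],[0,0,0],-1]

```text
time: 22.25
eef_pos: [625.9, 260.9, 29.0]
tcp_rot: [180.0, -0.0, 70.0]
ft_force: [-0.8, -0.4, 1.7]
opening: 35.8
grasp_force: 25.0
```

Request:
play_rows:
  moves:
    - [[0,0,0],[0,0,0],-0.1]
    - [[0,0,0],[0,0,0],0.2]
    - [[0,0,0],[0,0,0],0.6]
    - [[0,0,0],[0,0,0],1]
    - [[0,0,0],[0,0,0],1]
    - [[0,0,0],[0,0,0],1]
    - [[0,0,-2],[0,0,0],1]
    - [[0,0,-3.5],[0,0,0],1]
    - [[0,0,-3.5],[0,0,0],1]
    - [[0,0,-2],[0,0,0],1]
    - [[0,0,0],[0,0,0],1]

```text
time: 23.35
eef_pos: [627.8, 261.2, 142.2]
tcp_rot: [179.8, -0.2, 70.0]
ft_force: [0.5, 0.3, 1.0]
opening: 91.6
grasp_force: 0.0
```

```bash
python3 -c "
from h import *
plan(492.5,-260,110,138)
f,K,E=grab('top'); g=cv2.cvtColor(f,cv2.COLOR_BGR2GRAY); cv2.imwrite('pics/t2.png',f)"
```

```text
t=23.4 pos [627.8 261.2 142.2] yaw 70.0 J [-48.  37.  34.  90. -23.  60. -28.] F [0.5 0.3 1. ] open 91.6 grip 0.0
turn z -40.0 (5.0 rows); then cm x -44.35 y -30.54 z 0.42
```

View pics/t2.png

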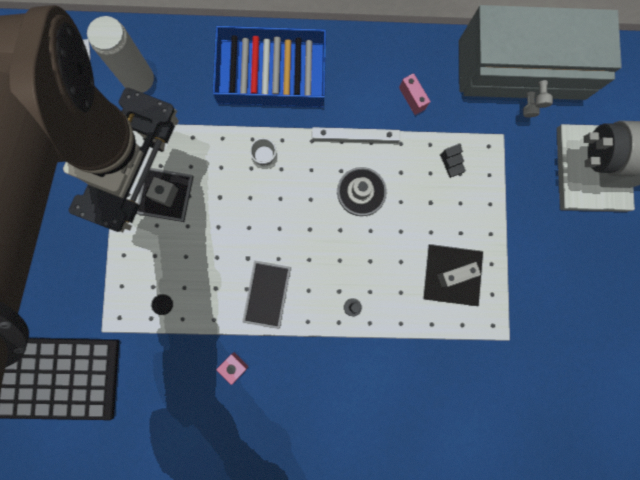

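The top view shows the round part in the round nest at (362,190), the long part on the pad at (460,275), the square in its nest at (160,190), and the long nest empty. Back to the pad.

Request:
play_rows:
  moves:
    - [[0,0,0],[0,0,-8],1]
    - [[0,0,0],[0,0,-8],1]
    - [[0,0,0],[0,0,-8],1]
    - [[0,0,0],[0,0,-8],1]
    - [[0,0,0],[0,0,-8],1]
    - [[-3.2,-2.2,0],[0,0,0],1]
    - [[-3.2,-2.2,0],[0,0,0],1]
    - [[-3.2,-2.2,0],[0,0,0],1]
    - [[-3.2,-2.2,0],[0,0,0],1]
    - [[-3.2,-2.2,0],[0,0,0],1]
    - [[-3.2,-2.2,0],[0,0,0],1]
    - [[-3.2,-2.2,0],[0,0,0],1]
    - [[-3.2,-2.2,0],[0,0,0],1]
    - [[-3.2,-2.2,0],[0,0,0],1]
    - [[-3.2,-2.2,0],[0,0,0],1]
    - [[-3.2,-2.2,0],[0,0,0],1]
    - [[-3.2,-2.2,0],[0,0,0],1]
    - [[-3.2,-2.2,0],[0,0,0],1]
    - [[-2.7,-1.9,0],[0,0,0],1]
    - [[0,0,0],[0,0,0],1]

```text
time: 25.4
eef_pos: [487.4, -264.9, 137.8]
tcp_rot: [-179.8, 0.1, 109.6]
ft_force: [-0.3, 0.5, -0.5]
opening: 91.9
grasp_force: 0.0
```

```bash
python3 -c "
from h import *
plan(492.3,-260,110,28.3)
f,K,E=grab('wrist'); cv2.imwrite('pics/w4.png',f)
f,K,E=grab('top'); g=cv2.cvtColor(f,cv2.COLOR_BGR2GRAY)
u,v,r=267,294,42; c=g[v-r:v+r,u-r:u+r]
m=cv2.morphologyEx((c<140).astype(np.uint8),cv2.MORPH_OPEN,np.ones((7,7),np.uint8))
k=max(cv2.findContours(m,cv2.RETR_EXTERNAL,cv2.CHAIN_APPROX_NONE)[0],key=cv2.contourArea)
print(rect(ray(K,E,k[:,0]+[u-r,v-r],20)))
"
```

```text
t=25.4 pos [ 487.4 -264.9  137.8] yaw 109.6 J [  3.  25.  27. 108. -14.  50.  57.] F [-0.3  0.5 -0.5] open 91.9 grip 0.0
turn z -0.4 (0.1 rows); then cm x 0.29 y 0.63 z 10.95
[450.6  72.  106.5  65.5  -8.7]
```

View pics/w4.png

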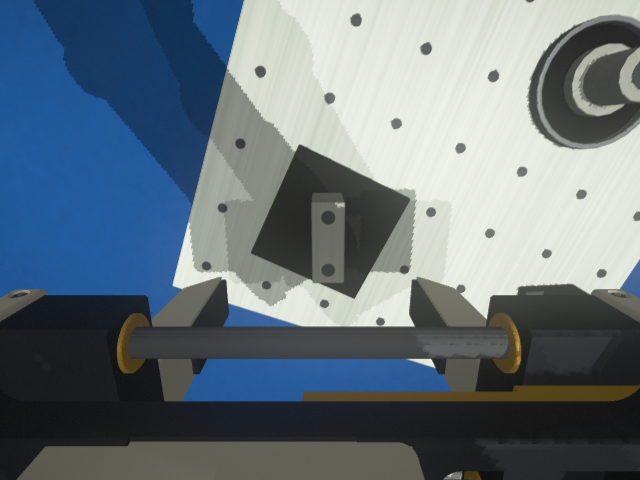

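The part stands upright on the pad, centred at (328,238). I'll settle the arm, then correct and descend.

Request:
play_rows:
  moves:
    - [[0,0,0],[0,0,0],1]
    - [[0,0,0],[0,0,0],1]

```text
time: 25.7
eef_pos: [490.7, -258.1, 138.1]
tcp_rot: [-180.0, -0.1, 110.1]
ft_force: [0.5, -0.4, 0.3]
opening: 91.8
grasp_force: 0.0
```

```bash
python3 -c "
from h import *
plan(492.3,-260,110,28.3)"
```

```text
t=25.7 pos [ 490.7 -258.1  138.1] yaw 110.1 J [  3.  25.  27. 108. -14.  51.  57.] F [ 0.5 -0.4  0.3] open 91.8 grip 0.0
turn z 0.1 (0.0 rows); then cm x -0.23 y 0.08 z 10.98
```

Request:
play_rows:
  moves:
    - [[-0.2,0.1,2.5],[0,0,0],1]
    - [[0,0,2.5],[0,0,0],1]
    - [[0,0,2.5],[0,0,0],1]
    - [[0,0,2.2],[0,0,0],1]
    - [[0,0,1.2],[0,0,0],1]
    - [[0,0,0],[0,0,0],1]
    - [[0,0,0],[0,0,0],-1]
    - [[0,0,0],[0,0,0],-1]
    - [[0,0,0],[0,0,0],-1]
    - [[0,0,0],[0,0,0],-1]
    - [[0,0,0],[0,0,0],-1]
    - [[0,0,0],[0,0,0],-1]
    - [[0,0,0],[0,0,0],-1]
    - [[0,0,0],[0,0,0],-1]
    - [[0,0,0],[0,0,0],-1]
    - [[0,0,0],[0,0,0],-1]

```text
time: 27.3
eef_pos: [492.1, -261.2, 29.6]
tcp_rot: [180.0, -0.0, 110.0]
ft_force: [0.1, 0.7, -0.8]
opening: 23.8
grasp_force: 25.0
```

```bash
python3 -c "
from h import *
plan(450.8,72,171.3,108)"
```

```text
t=27.3 pos [ 492.1 -261.2   29.6] yaw 110.0 J [  7.  34.  22. 112. -20.  38.  62.] F [ 0.1  0.7 -0.8] open 23.8 grip 25.0
turn z -61.3 (7.7 rows); then cm x 9.12 y 32.31 z -7.84
```

Request:
play_rows:
  moves:
    - [[0,0,-1],[0,0,0],-1]
    - [[0,0,-2.5],[0,0,0],-1]
    - [[0,0,-2.5],[0,0,0],-1]
    - [[0,0,-2.5],[0,0,0],-1]
    - [[0,0,0],[0,0,-7],-1]
    - [[0,0,0],[0,0,-7],-1]
    - [[0,0,0],[0,0,-7],-1]
    - [[0,0,0],[0,0,-7],-1]
    - [[0,0,0],[0,0,-7],-1]
    - [[0,0,0],[0,0,-7],-1]
    - [[0,0,0],[0,0,-7],-1]
    - [[0,0,0],[0,0,-7],-1]
    - [[0,0,0],[0,0,-5.3],-1]
    - [[0,0,0],[0,0,0],-1]
    - [[0,0,0],[0,0,0],-1]

```text
time: 28.8
eef_pos: [491.7, -261.4, 114.8]
tcp_rot: [180.0, -0.0, 171.1]
ft_force: [-0.6, 0.3, -2.7]
opening: 24.0
grasp_force: 25.0
```

```bash
python3 -c "
from h import *
plan(450.8,72,171.3,114)"
```

```text
t=28.8 pos [ 491.7 -261.4  114.8] yaw 171.1 J [ 15.  26.  10. 108.  -6.  47. 109.] F [-0.6  0.3 -2.7] open 24.0 grip 25.0
turn z -0.2 (0.0 rows); then cm x 9.09 y 32.33 z 0.08
```

Request:
play_rows:
  moves:
    - [[0.4,1.4,0],[0,0,0],-1]
    - [[0.75,2.65,0],[0,0,0],-1]
    - [[0.75,2.65,0],[0,0,0],-1]
    - [[0.75,2.65,0],[0,0,0],-1]
    - [[0.75,2.65,0],[0,0,0],-1]
    - [[0.75,2.65,0],[0,0,0],-1]
    - [[0.75,2.65,0],[0,0,0],-1]
    - [[0.75,2.65,0],[0,0,0],-1]
    - [[0.75,2.65,0],[0,0,0],-1]
    - [[0.75,2.65,0],[0,0,0],-1]
    - [[0.75,2.65,0],[0,0,0],-1]
    - [[0.75,2.65,0],[0,0,0],-1]
    - [[0.45,1.75,0],[0,0,0],-1]
    - [[0,0,0],[0,0,0],-1]
    - [[0,0,0],[0,0,0],-1]
    - [[0,0,0],[0,0,0],-1]

```text
time: 30.4
eef_pos: [450.8, 71.2, 114.7]
tcp_rot: [-180.0, -0.0, 171.2]
ft_force: [-0.9, -0.9, -2.4]
opening: 23.8
grasp_force: 25.0
```

```bash
python3 -c "
from h import *
plan(450.8,72,171.3,29.6)"
```

```text
t=30.4 pos [450.8  71.2 114.7] yaw 171.2 J [-20.  17.   5. 121.  -2.  42.  68.] F [-0.9 -0.9 -2.4] open 23.8 grip 25.0
turn z -0.1 (0.0 rows); then cm x 0.01 y 0.07 z 8.51
```

Request:
play_rows:
  moves:
    - [[0,0.1,1.5],[0,0,0],-1]
    - [[0,0,2],[0,0,0],-1]
    - [[0,0,2],[0,0,0],-1]
    - [[0,0,1.5],[0,0,0],-1]
    - [[0,0,0.8],[0,0,0],-1]
    - [[0,0,0.3],[0,0,0],-1]
    - [[0,0,0.15],[0,0,0],-1]
    - [[0,0,0.1],[0,0,0],-1]
    - [[0,0,0.05],[0,0,0],-1]
    - [[0,0,0],[0,0,0],-1]

```text
time: 31.4
eef_pos: [451.6, 72.9, 31.0]
tcp_rot: [180.0, 0.0, 171.3]
ft_force: [-0.1, -1.2, -2.6]
opening: 23.7
grasp_force: 25.0
```

Request:
play_rows:
  moves:
    - [[0,0,0.08],[0,0,0],-1]
    - [[0,0,0.06],[0,0,0],-1]
    - [[0,0,0],[0,0,0],-1]

```text
time: 31.7
eef_pos: [451.4, 72.9, 29.5]
tcp_rot: [180.0, 0.0, 171.3]
ft_force: [-1.9, -0.7, 3.2]
opening: 23.9
grasp_force: 25.0
```

Set down; I'll release, rise and back off sideways for a clear check.

Request:
play_rows:
  moves:
    - [[0,0,0],[0,0,0],-0.2]
    - [[0,0,0],[0,0,0],0.2]
    - [[0,0,0],[0,0,0],0.6]
    - [[0,0,0],[0,0,0],1]
    - [[0,0,0],[0,0,0],1]
    - [[0,0,0],[0,0,0],1]
    - [[0,0,-2],[0,0,0],1]
    - [[0,0,-3.5],[0,0,0],1]
    - [[0,0,-4],[0,0,0],1]
    - [[0,0,-4],[0,0,0],1]
    - [[0,-4,-2],[0,0,0],1]
    - [[0,-4,0],[0,0,0],1]
    - [[0,-4,0],[0,0,0],1]
    - [[0,-4,0],[0,0,0],1]
    - [[0,-4,0],[0,0,0],1]
    - [[0,-4,0],[0,0,0],1]
    - [[0,0,0],[0,0,0],1]
    - [[0,0,0],[0,0,0],1]

```text
time: 33.5
eef_pos: [414.5, -165.0, 184.2]
tcp_rot: [180.0, -0.0, 171.1]
ft_force: [0.1, 1.2, 0.1]
opening: 91.8
grasp_force: 0.0
```

```bash
python3 -c "
from h import *
plan(490,-160,171,170)
f,K,E=grab('top'); cv2.imwrite('pics/t3.png',f)
f,K,E=grab('scene'); cv2.imwrite('pics/s3.png',f)"
```

```text
t=33.5 pos [ 414.5 -165.   184.2] yaw 171.1 J [  2.  11.  15. 118.  -4.  52. 100.] F [0.1 1.2 0.1] open 91.8 grip 0.0
turn z 0.1 (0.0 rows); then cm x -7.38 y 1.67 z 1.42
```

View pics/t3.png

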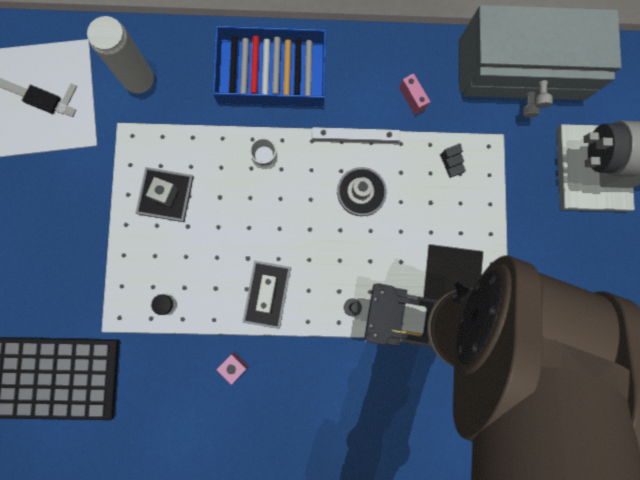

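View pics/s3.png

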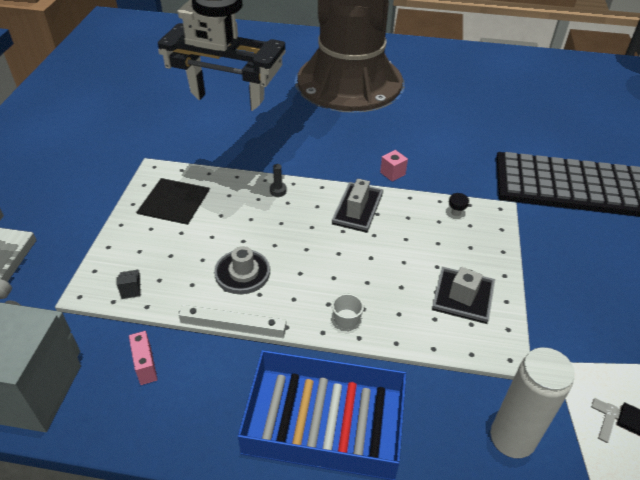

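The top view shows the square part at (160,189), the round part at (362,188) and the long part at (265,294), each upright and central in its own nest. The gauge at (354,308) and the tin at (263,152) haven't moved. I'll hand the job in.

```bash
python3 -c "
from cell import order
print(order.job_done())"
```

```text
the job is handed in; nothing more can be done
None
```

I handed the job in at about 34 s: the last pictures show each workpiece upright near the middle of its own nest and the gauge and tin where they stood, but the hand-in returned no verdict.

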